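Close the brake-held jaw on an opened drive

TASK

Nip up the opened hard drive in its work holder for the head swap: with the closed fingertips press down the pad in the middle of the sliding jaw, which frees its brake, and keeping it pressed push the jaw gently along the rail until it is home against the stop block, so that it carries the drive up to the fence. Then let the pad come up so that the brake holds the jaw there, and draw clear. Do not grip or lift anything, do not force or slam the jaw, and touch neither the drive nor the tools lying round the holder.

Things in the scene. Friction and masses are not known exactly. Their poses are not given: they have to be found in the camera images.
- holder: work holder fixed to the bench: aluminium plate 140 mm (x) by 308 mm (y), top 13 mm above the bench, slotted rail along its y. Origin at bench height under the rail, 148 mm from the plate's end behind the jaw; z up, y along the rail from jaw to fence. Fence across the +y end: 124 mm wide, top 37 mm above the bench, rubber face at y = +143 mm
- stop_mark (a point): the stop: middle of the jaw-side face of a steel block (15 mm across the rail, 16 mm along it, top 27 mm above the bench) standing beside the rail, with a dark line on the plate beside it. It catches a steel lug on the jaw's side
- sliding_jaw (a joint): jaw travel along the holder's +y, m: 0 fully back, 0.085 home, lug against the stop (hard end). Grey jaw 60 mm wide, 90 mm long; raised blocks at its ends (top 48 mm above the bench), the black pad in the 50 mm gap between; rubber nose 49.5 mm ahead of the pad's centre. Pad up: brake holds over 30 N. Pad down: slides with 1 to 2 N, plus 2 to 6 N pushing the drive over the last 2 to 5 mm
- brake_pad (a joint): how far the pad is pressed down, in m: 0 up (brake on), 0.005 fully down (end stop). Sprung: about 5 N starts it, 6 N takes it fully down; the brake is free from about 0.001 on. Springs up again when let go
- pad_top (a point): centre of the pad's top (the pad is 46 mm across the rail by 42 mm along it); with the pad up it lies 36 mm above the bench, 12 mm below the tops of the blocks at the jaw's ends. Its z axis is up, y along the rail towards the fence. Moves with the jaw and the pad
- pad_home (a point): point fixed on the holder: where pad_top is when the jaw is home at the stop and the pad is up
- open_drive: opened 3.5 inch hard drive, loose, 101 x 147 x 26 mm, about 0.5 kg, lying across the holder on 3 mm rubber rests between jaw and fence, its underside 16 mm above the bench, 2 to 4.5 mm short of the fence. Origin at the centre of its underside; its x axis points along the rail to the fence, its flank there 48 mm from the origin, the flank towards the jaw 53 mm
- yellow_driver: precision screwdriver with a yellow handle, 13 x 160 x 13 mm, loose on the bench at the far side of the holder; origin under its middle, y along it
- disc: scalloped aluminium clamp disc, 47 mm across, 10 mm high, loose on the bench at the far side of the holder; origin at the centre of its underside
- comb: blue plastic head comb, 16 x 45 x 10 mm, loose on the bench at the far side of the holder; origin under its middle
- dark_tweezers: dark fine tweezers, 11 x 123 x 9 mm, loose on the bench beyond the fence; origin under their middle, y along them
- microscope: stereo microscope fixed on the bench to the right of the holder, an obstacle: 303 mm (x) by 259 mm (y), 500 mm tall; its origin at bench height in the middle of its foot, so its foot reaches to 150 mm before the origin and 130 mm to each side. Swing round in front of it, near the robot, not through it

How it is judged:
On the way, in this order (a step that is already met when the one before it is completed fails the run):
1. the pad is pressed down and the brake is free (value of joint brake_pad above 0.0005 m), for 0.1 s.
2. the jaw is home against the stop with the pad still pressed (value of joint sliding_jaw above 0.083 m and value of joint brake_pad above 0.0003 m), for 0.1 s.
At the end, for the whole second after the job is handed in: The jaw is home within 2 mm of the stop, the pad is up again (less than 0.4 mm down) so that the brake holds, and the drive lies flat on its rests within 1.3 mm of the fence, at rest (value of joint sliding_jaw above 0.083 m and value of joint brake_pad below 0.0004 m and y of open_drive in the frame of holder above 0.0932 m and z of open_drive in the frame of holder below 0.0185 m and linear speed of open_drive below 0.01 m/s); the robot touches nothing.
It fails at once if the jaw is slammed (faster than 0.2 m/s) (velocity of joint sliding_jaw above 0.2 m/s).
It fails at once if the jaw or pad is gripped or forced (more than 30 N) (contact force between the fingers and sliding_jaw above 30 N or contact force between the fingers and brake_pad above 30 N).
It fails at once if the robot touches the opened drive (more than 0.5 N) or the drive comes more than 5 mm off its rests (contact force between any of the fingers, the arm and open_drive above 0.5 N or z of open_drive in the frame of holder above 0.0212 m).
It fails at once if one of the tools round the holder is moved by more than 10 mm (distance of any of yellow_driver, disc, comb, dark_tweezers from where it was at the start of the episode above 0.01 m).
It also fails if it takes over 42 s, if anything falls off the work surface, if the arm or the gripper's body presses on something with over 40 N, if the wrist force passes 120 N, or if a joint passes its speed limit or range.

ROBOT

A 7-joint arm with a two-finger parallel gripper is mounted at the origin on a cart in front of the work surface, level with it; the furniture and walls round the work are solid. World frame = base frame: x ahead of the robot, y to its left, z up, the work surface at z = 0. Lengths are in m, angles in rad, forces in N, time in s.
With the tool pointing down it reaches from about 0.4 to 0.85 m from the base axis. Payload 4.5 kg.
Tool frame: the origin (TCP) lies where the fingers leave the gripper's body, on its centre line; the fingertips stand 64 mm ahead of it and the grasp point (between the pads) lies 45 mm ahead of it; z points along the fingers, y is the line along which they close (so a half turn about z gives the same grasp; the last joint's range is limited). The gripper opens to 88 mm and grips with 3 to 60 N. Pads are 18 mm wide; open, the fingers measure 123 mm over their backs; the gripper's body (75 mm by 187 mm) begins 45 mm behind the grasp point.
Start: joints at [1.158, 0.689, -0.195, 1.565, 0.157, 0.902, -0.215], TCP at [0.27, -0.564, 0.303] pointing down, gripper open.
Joint ranges: [-3.01, 3.01], [-0.46, 2.08], [-1.47, 1.51], [0.13, 2.56], [-1, 4.14], [0.04, 2.09], [-2.66, 2.66]. Speed limits (rad/s): [2.57, 2.57, 3.14, 3.14, 3.14, 3.14, 3.14].

INTERFACE

Orientations are given as a unit quaternion [x, y, z, w].
In Python, from plant import r gives the robot as it stands.
- The arm moves only by the tool play_rows, never from a script. Its arguments are lists of equal length, an entry for each row: "translation": the shift along the tool's x, y, z in m, a list of three; "delta_rot": the turn, a rotation vector about the tool's x, y, z in degrees, a list of three; "grip": the opening, from -1 (shut) to 1 (fully open). In form: {"translation": [[x, y, z], ...], "delta_rot": [[rx, ry, rz], ...], "grip": [grip, ...]}. A call has 1 to 20 rows; each row shifts and turns the commanded pose from where the row before left it, along the tool's axes as they then stand; what a row does not reach is not made up. A row lasts 1/8 s, in which the tool goes at most 62.5 mm and 10.7 degrees, less where a joint would pass 70% of its speed; a pose out of reach is approached as far as the arm can. A call with a gripper value outside its range is refused whole. The fingers move at their own pace and stop on an object; "squeeze" is the grip in N (left out, the last holds). Time passes only in rows, so rows that do not move let the fingers close. It gives the time, the measured TCP pose, the force, the opening and the grip force at its end, in the units of the state.
- r.get_state(): the state, without advancing time (a new reading comes with each control period).
- r.snapshot(name): name is "scene" or "top" or "wrist"; returns the picture (420x560x3 uint8, blue, green, red); there is no depth.
- r.get_calibration(name): a dict with "intrinsics" (3x3 intrinsics, pixels), "eye" and "rotation" of the camera in the world. Camera axes: x right, y up, looking along -z (the intrinsics and any distortion apply to the point x, -y, -z); pixel columns grow to the right and rows downward; lengths in m; the calibration is good to about 2 mm. A picture is of the moment at which its call begins: read the wrist's pose just before it. get_calibration takes no time and is no camera call; for the wrist camera it gives the pose at the moment of the call.
- r.finish_job(): hands the job in; it is judged then, once.
Trained networks look in the newest picture that a camera, given by its name, has taken for a name from the list of things; names that differ only in an ending like _2 or _b are one class to them, and where a whole thing is asked for, a point or a joint stands for the part that bears it (a point fixed in the world has none). Each returns a list of dicts, best first, with "confidence" (0 to 1); they miss things now and then, are a little off and sometimes report something else, mostly with a low value. They report only what shows in the picture. A call takes as long as a camera call.
- r.look_for(camera, target): "point" ([x, y, z] in m, in world coordinates, good to about 4 mm: the middle of the surface that is visible of it).
- r.silhouettes(camera, target): "pixels" (420x560 bool, what is visible of it).
The state is a dict: "clock": time; "q": joint angles; "qd": joint speeds; "joint_torque": joint torques, N m; "tool_pos": TCP position; "eef_rot": TCP orientation; "contact_force": force on the tool from outside, world axes, zero at the start; "moment": the same for the moment, N m; "opening": opening from 0.0 (shut) to 1.0 (fully open); "finger_force": force on a finger pad.
Only numpy, scipy, OpenCV 4.12 (cv2) and the standard library are available. Lean on these libraries where they do the work, as an engineer would, in place of code of your own. Each camera call takes 0.05 s, during which the arm holds its last target. There are 200 camera calls.

## Working session

There is one attempt and no reset: what is moved stays moved. The work goes in short steps, Python scripts to look and compute and a tool call to move; the robot and the scene stay as the last step left them, time stands still between calls to the robot, and variables do not carry over. Pictures are saved under pics/ and viewed, at most 13 in all, crops included, and the job is handed in when it is done.

Besides the shell and the picture viewer there is one more tool, called after ">>>" as name(argument=value, ...) on one line, values as JSON. play_rows: Moves the arm, as the interface text tells. Its arguments: {"type":"object","properties":{"translation":{"type":"array","items":{"type":"array","items":{"type":"number"}}},"delta_rot":{"type":"array","items":{"type":"array","items":{"type":"number"}}},"grip":{"type":"array","items":{"type":"number"}},"squeeze":{"type":"number"}},"required":["translation","delta_rot","grip"]}

```bash
mkdir -p pics; python3 - <<'E'
from plant import r
import cv2,numpy as np
s=r.get_state();print(s)
for c in ["scene","top"]:
    im=r.snapshot(c);cv2.imwrite(f"pics/{c}0.png",im)
    k=r.get_calibration(c);print(c,k)
    for t in ["holder","stop_mark","sliding_jaw","brake_pad","open_drive","yellow_driver","microscope"]:
        for d in r.look_for(c,t)[:2]: print(c,t,np.round(d["point"],4),round(d["confidence"],2))
E
```

```text
{'clock': 0.0, 'q': array([ 1.15780487,  0.68997469, -0.19448274,  1.5663332 ,  0.15733929,
        0.90249771, -0.21511724]), 'qd': array([-0.00151927,  0.00077845, -0.00026225,  0.00220557, -0.00023309,
        0.00111349,  0.00110281]), 'joint_torque': array([-2.20872180e-04, -5.27551746e+01, -1.26656268e+00, -1.53425735e+01,
       -5.25402557e-02,  6.64131498e-03,  1.62667666e-04]), 'tool_pos': array([ 0.26976778, -0.56321777,  0.30191783]), 'eef_rot': array([ 9.75143051e-01,  2.21574372e-01, -2.89672810e-04, -8.62552123e-04]), 'contact_force': array([ 0.45642407, -0.42664625, -0.89769573]), 'moment': array([-0.0605866 ,  0.01059712, -0.079008  ]), 'finger_force': 0.0, 'opening': 1.0006968992685512}
scene {'intrinsics': array([[508.51051063,   0.        , 276.86418018],
       [  0.        , 508.51051063, 217.6912709 ],
       [  0.        ,   0.        ,   1.        ]]), 'eye': array([-0.12207492,  0.71455529,  1.0299725 ]), 'rotation': array([-0.16478685,  0.3041524 ,  0.82390964, -0.44889812])}
scene holder [0.5322 0.3107 0.014 ] 0.72
scene holder [0.6285 0.5032 0.0063] 0.44

[... 170 characters left out ...]
43] 0.58
scene open_drive [0.5405 0.4344 0.0375] 0.81
scene yellow_driver [0.6421 0.3216 0.0118] 0.64
scene microscope [0.5401 0.4365 0.0353] 0.58
top {'intrinsics': array([[528.86569547,   0.        , 280.98512093],
       [  0.        , 528.86569547, 211.43595546],
       [  0.        ,   0.        ,   1.        ]]), 'eye': array([0.49604603, 0.28684658, 1.33815129]), 'rotation': array([ 0.00796502, -0.02525524, -0.7061246 ,  0.70759224])}
top holder [0.5498 0.2923 0.0172] 0.63
top stop_mark [0.5531 0.2965 0.0157] 0.92
top sliding_jaw [0.5517 0.2625 0.0356] 0.67
top brake_pad [0.5527 0.2652 0.0374] 0.79
top open_drive [0.5469 0.4349 0.0368] 0.6
top yellow_driver [0.6468 0.3196 0.0105] 0.51
```

View pics/scene0.png

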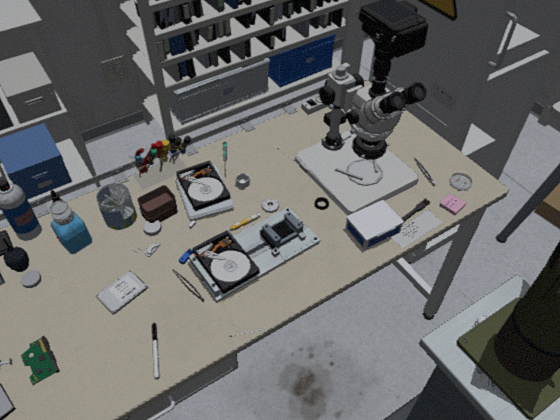

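View pics/top0.png

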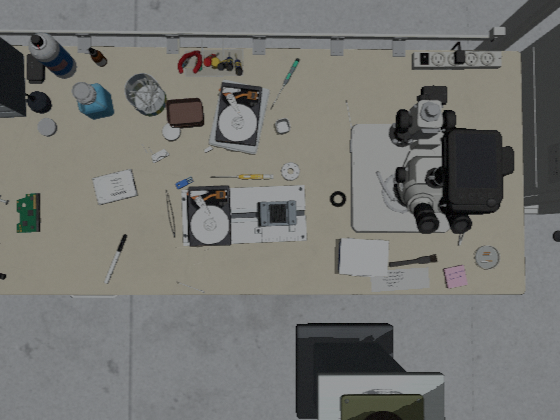

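Scene: the holder lies around top-image pixels (183..306, 185..246), with the drive at its left (+y) and the jaw at (277,213). The microscope is at right, clear of the near side. I'll look closer and fit the geometry.

```bash
cat > h.py <<'E'
import numpy as np,cv2
from scipy.spatial.transform import Rotation as R
def ray(k,uv,z):
    K=k["intrinsics"];d=np.array([(uv[0]-K[0,2])/K[0,0],-(uv[1]-K[1,2])/K[1,1],-1])
    d=R.from_quat(k["rotation"]).apply(d);e=k["eye"];return e+d*(z-e[2])/d[2]
def proj(k,p):
    c=R.from_quat(k["rotation"]).inv().apply(np.array(p)-k["eye"]);K=k["intrinsics"]
    return np.array([K[0,2]+K[0,0]*c[0]/-c[2],K[1,2]+K[1,1]*c[1]/c[2]])
E
python3 - <<'E'
from plant import r
from h import *
ims=[r.snapshot("top") for _ in range(6)]
im=np.mean(ims,0).astype(np.uint8)
cv2.imwrite("pics/top1.png",cv2.resize(im[175:260,175:315],None,fx=5.6,fy=5.6,interpolation=cv2.INTER_CUBIC))
k=r.get_calibration("top")
for t,z in [("holder",.013),("sliding_jaw",.048),("brake_pad",.036),("open_drive",.042)]:
    for m in r.silhouettes("top",t)[:1]:
        p=m["pixels"].astype(np.uint8);pts=np.argwhere(p)[:,::-1].astype(np.float32)
        b=cv2.minAreaRect(pts);c=cv2.boxPoints(b)
        print(t,m["confidence"],b,len(pts),"ctr",ray(k,b[0],z).round(4),"mean",ray(k,pts.mean(0),z).round(4),[ray(k,q,z)[:2].round(4).tolist() for q in c])
E
```

```text
holder 0.73 ((242.715087890625, 214.94717407226562), (55.81683349609375, 124.10015106201172), 87.51044464111328) 4519 ctr [0.5493 0.3503 0.013 ] mean [0.5512 0.3054 0.013 ] [[0.612, 0.5085], [0.6268, 0.1979], [0.4866, 0.1919], [0.4728, 0.5011]]
sliding_jaw 0.92 ((276.0, 215.5), (29.0, 38.0), 90.0) 978 ctr [0.5468 0.2675 0.048 ] mean [0.5508 0.2671 0.048 ] [[0.5821, 0.314], [0.5824, 0.2211], [0.5115, 0.221], [0.5113, 0.3137]]
brake_pad 0.84 ((277.0, 213.5), (19.0, 16.0), 90.0) 318 ctr [0.5522 0.2649 0.036 ] mean [0.5532 0.2645 0.036 ] [[0.5756, 0.2846], [0.5757, 0.2452], [0.5288, 0.2451], [0.5287, 0.2845]]
open_drive 0.78 ((208.95677185058594, 215.1125946044922), (60.39139175415039, 43.3021240234375), 86.56636810302734) 2530 ctr [0.5476 0.4314 0.042 ] mean [0.5471 0.4318 0.042 ] [[0.6181, 0.4891], [0.6249, 0.3835], [0.4772, 0.3738], [0.4708, 0.4788]]
```

View pics/top1.png

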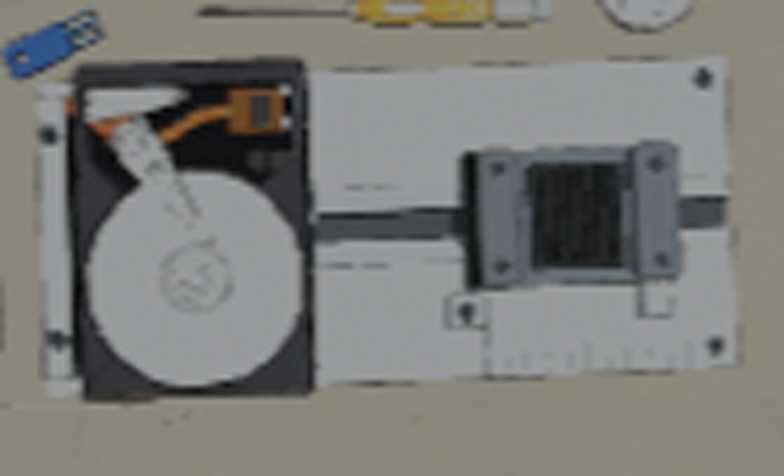

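The crop shows jaw pad centre at crop (580,215), stop block at (467,312), the lug at (655,298); the rail runs left at about 2.5° yaw. I'll retract first and turn the hand narrow-side outward before swinging in front of the microscope.

>>> play_rows(translation=[[0, -0.045, 0], [0, -0.045, 0], [0, -0.045, 0], [0, -0.045, 0], [0, -0.045, 0], [0, 0, 0], [0, 0, 0], [0, 0, 0], [0, 0, 0], [0, 0, 0], [0, 0, 0], [0, 0, 0], [0, 0, 0], [0, 0, 0], [0, 0, 0]], delta_rot=[[0, 0, 0], [0, 0, 0], [0, 0, 0], [0, 0, 0], [0, 0, 0], [0, 0, 10], [0, 0, 10], [0, 0, 10], [0, 0, 10], [0, 0, 10], [0, 0, 10], [0, 0, 10], [0, 0, 10], [0, 0, 10], [0, 0, 0]], grip=[-1, -1, -1, -1, -1, -1, -1, -1, -1, -1, -1, -1, -1, -1, -1], squeeze=10)

```text
clock: 3.18
tool_pos: [0.1731, -0.3608, 0.3028]
eef_rot: [0.847, -0.532, 0.0, 0.0]
contact_force: [-0.3, 0.2, -0.2]
opening: 0.008
finger_force: 0.0
```

>>> play_rows(translation=[[-0.03, 0, 0], [-0.002, -0.0387, 0], [-0.002, -0.0387, 0], [-0.002, -0.0387, 0], [-0.002, -0.0387, 0], [-0.002, -0.0387, 0], [0, 0, 0]], delta_rot=[[0, 0, 0], [0, 0, -6], [0, 0, -6], [0, 0, -6], [0, 0, -6], [0, 0, -6], [0, 0, 0]], grip=[-1, -1, -1, -1, -1, -1, -1])

```text
clock: 4.05
tool_pos: [0.3073, -0.2072, 0.3028]
eef_rot: [0.957, -0.291, 0.001, -0.0]
contact_force: [-1.0, -0.6, 1.6]
opening: 0.006
finger_force: 0.0
```

```bash
python3 - <<'E'
from plant import r
from h import *
s=r.get_state();print(s["q"].round(3),s["tool_pos"],s["eef_rot"])
im=r.snapshot("top");cv2.imwrite("pics/top2.png",im)
k=r.get_calibration("top")
for uv,z in [((352,232),.03),((427,231),.35),((461,231),.35),((352,125),.03)]: print(ray(k,uv,z).round(3))
E
```

```text
[ 0.361  0.383  0.154  2.287 -0.128  0.478 -1.543] [ 0.3072598  -0.20723111  0.3028099 ] [ 9.56714713e-01 -2.91026482e-01  5.62961650e-04 -4.77755766e-04]
[0.507 0.079 0.03 ]
[ 0.506 -0.012  0.35 ]
[ 0.507 -0.077  0.35 ]
[0.775 0.077 0.03 ]
```

View pics/top2.png

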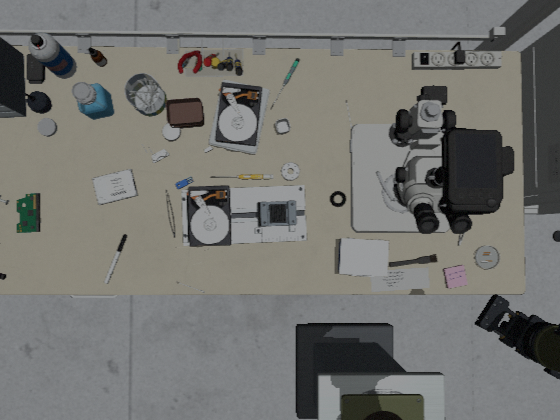

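The hand is at (495,312), and the microscope's front is at x≈0.505, which leaves plenty of room. I'll continue the swing.

>>> play_rows(translation=[[-0.002, -0.0387, 0], [-0.002, -0.0387, 0], [-0.002, -0.0387, 0], [-0.002, -0.0387, 0], [-0.002, -0.0387, 0], [-0.002, -0.0387, 0], [-0.002, -0.0387, 0], [-0.002, -0.0387, 0], [-0.002, -0.0387, 0], [-0.002, -0.0387, 0], [-0.002, -0.0387, 0], [0, 0, 0], [0, 0, 0]], delta_rot=[[0, 0, -6], [0, 0, -6], [0, 0, -6], [0, 0, -6], [0, 0, -6], [0, 0, -6], [0, 0, -6], [0, 0, -6], [0, 0, -6], [0, 0, -6], [0, 0, -6], [0, 0, 0], [0, 0, 0]], grip=[-1, -1, -1, -1, -1, -1, -1, -1, -1, -1, -1, -1, -1])

```text
clock: 5.72
tool_pos: [0.3162, 0.1927, 0.3027]
eef_rot: [0.963, 0.271, -0.0, 0.0]
contact_force: [0.8, -0.1, -0.3]
opening: 0.007
finger_force: 0.0
```

>>> play_rows(translation=[[0, 0, 0], [0, 0, 0], [0, 0, 0], [0, 0, 0], [0, 0, 0], [0, 0, 0], [0.0122, 0.048, 0], [0.0122, 0.048, 0], [0.0122, 0.048, 0], [0.0122, 0.048, 0], [0.0122, 0.048, 0], [0, 0, 0], [0, 0, 0]], delta_rot=[[0, 0, -10.2], [0, 0, -10.2], [0, 0, -10.2], [0, 0, -10.2], [0, 0, -10.2], [0, 0, -10.2], [0, 0, 0], [0, 0, 0], [0, 0, 0], [0, 0, 0], [0, 0, 0], [0, 0, 0], [0, 0, 0]], grip=[-1, -1, -1, -1, -1, -1, -1, -1, -1, -1, -1, -1, -1])

```text
clock: 7.35
tool_pos: [0.552, 0.2647, 0.3021]
eef_rot: [0.69, 0.723, -0.001, 0.0]
contact_force: [0.1, -0.1, 0.5]
opening: 0.007
finger_force: 0.0
```

```bash
python3 - <<'E'
from plant import r
from h import *
s=r.get_state();print(s["q"].round(3),s["tool_pos"],s["eef_rot"])
k=r.get_calibration("wrist");im=r.snapshot("wrist");cv2.imwrite("pics/w1.png",im);print(k)
for t,z in [("brake_pad",.036),("sliding_jaw",.048),("open_drive",.042),("holder",.013),("stop_mark",.02)]:
    for d in r.look_for("wrist",t)[:1]: print(t,np.round(d["point"],4),d["confidence"])
    for m in r.silhouettes("wrist",t)[:1]:
        pts=np.argwhere(m["pixels"])[:,::-1].astype(np.float32);b=cv2.minAreaRect(pts)
        print(t,m["confidence"],b,ray(k,b[0],z).round(4),[ray(k,q,z)[:2].round(4).tolist() for q in cv2.boxPoints(b)])
E
```

```text
[-0.288  0.695 -0.421  1.598  0.334  0.924 -0.78 ] [0.55196634 0.26465356 0.30205576] [ 6.90358043e-01  7.23466677e-01 -1.31908030e-03  9.71390351e-06]
{'intrinsics': array([[290.82386642,   0.        , 273.64802064],
       [  0.        , 290.82386642, 208.27080015],
       [  0.        ,   0.        ,   1.        ]]), 'eye': array([0.54793361, 0.34935251, 0.38301244]), 'rotation': array([-0.16507996, -0.00308982,  0.02366704,  0.98599135])}
brake_pad [0.5543 0.2639 0.0384] 0.87
brake_pad 0.92 ((275.0, 183.5), (33.0, 36.0), 90.0) [0.5532 0.2621 0.036 ] [[0.5305, 0.2814], [0.5738, 0.2835], [0.5767, 0.242], [0.5317, 0.2398]]
sliding_jaw 0.92 ((270.03363037109375, 180.8861083984375), (59.174652099609375, 78.96202850341797), 1.1934894323349) [0.547 0.268 0.048] [[0.5116, 0.2171], [0.5125, 0.3127], [0.5793, 0.3146], [0.5847, 0.219]]
open_drive [0.5474 0.4213 0.0356] 0.62
open_drive 0.95 ((276.5, 41.5), (83.0, 145.0), 90.0) [0.5472 0.4146 0.042 ] [[0.4733, 0.4476], [0.6173, 0.4544], [0.6274, 0.3788], [0.471, 0.3713]]
holder [0.555  0.2976 0.0126] 0.96
holder 0.79 ((273.9390869140625, 155.69944763183594), (117.21334075927734, 148.4484100341797), 0.5208564400672913) [0.5504 0.2924 0.013 ] [[0.4735, 0.1873], [0.4785, 0.3761], [0.6156, 0.3815], [0.6353, 0.1935]]
stop_mark [0.5528 0.3039 0.0146] 0.58
stop_mark 0.86 ((274.8690185546875, 155.2997283935547), (119.0307388305664, 147.64024353027344), 0.5070290565490723) [0.5515 0.294  0.02  ] [[0.475, 0.1915], [0.4798, 0.3756], [0.6164, 0.381], [0.636, 0.1978]]
```

View pics/w1.png

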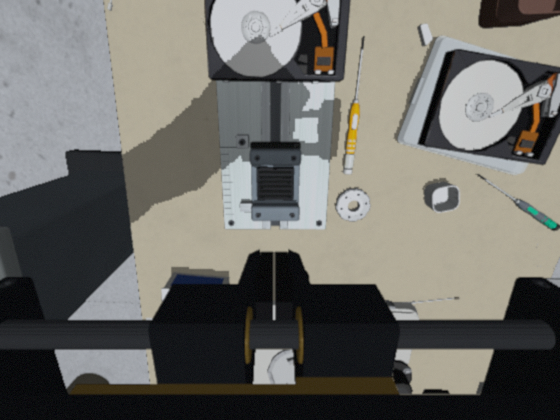

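The wrist view confirms the pad at (275,183), which is (0.553, 0.263), with the tool axes along the rail. I'll descend over the front half of the pad.

>>> play_rows(translation=[[0.0075, 0.0005, 0.04], [0, 0, 0.045], [0, 0, 0.045], [0, 0, 0.04], [0, 0, 0.015], [0, 0, 0.006], [0, 0, 0.004], [0, 0, 0], [0, 0, 0]], delta_rot=[[0, 0, 0], [0, 0, 0], [0, 0, 0], [0, 0, 0], [0, 0, 0], [0, 0, 0], [0, 0, 0], [0, 0, 0], [0, 0, 0]], grip=[-1, -1, -1, -1, -1, -1, -1, -1, -1])

```text
clock: 9.02
tool_pos: [0.553, 0.2744, 0.1086]
eef_rot: [0.69, 0.724, 0.001, 0.0]
contact_force: [-0.6, -1.3, -0.5]
opening: 0.005
finger_force: 0.0
```

```bash
python3 - <<'E'
from plant import r
from h import *
s=r.get_state();print(s["tool_pos"],s["eef_rot"],s["contact_force"])
k=r.get_calibration("wrist");im=r.snapshot("wrist");cv2.imwrite("pics/w2.png",im)
for t in ["brake_pad","sliding_jaw"]:
    for d in r.look_for("wrist",t)[:1]: print(t,np.round(d["point"],4),d["confidence"])
E
```

```text
[0.55298546 0.27444374 0.10864352] [6.89670744e-01 7.24122641e-01 7.66890439e-04 2.78757646e-04] [-0.57670364 -1.27343934 -0.49592764]
brake_pad [0.5484 0.3287 0.0158] 0.72
sliding_jaw [0.5517 0.2983 0.041 ] 0.65
```

View pics/w2.png

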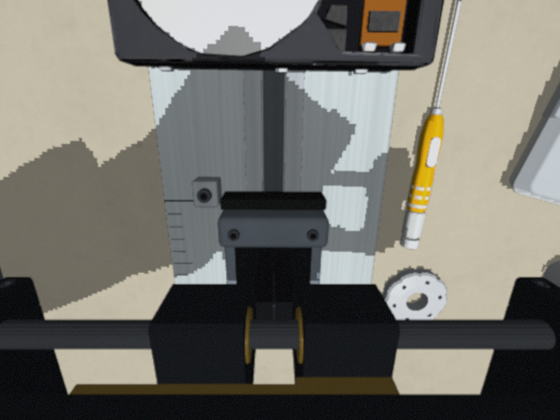

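Fingertips sit in the gap behind the front block (its rear edge at row 247), and the stop block is at (205,192). I'll press now.

>>> play_rows(translation=[[0, 0, 0.004], [0, 0, 0.003], [0, 0, 0.002], [0, 0, 0.002], [0, 0, 0]], delta_rot=[[0, 0, 0], [0, 0, 0], [0, 0, 0], [0, 0, 0], [0, 0, 0]], grip=[-1, -1, -1, -1, -1])

```text
clock: 9.8
tool_pos: [0.5524, 0.2741, 0.097]
eef_rot: [0.69, 0.724, -0.0, 0.0]
contact_force: [-0.7, -0.3, 5.5]
opening: 0.006
finger_force: 2.7
```

>>> play_rows(translation=[[0, 0, 0.0015], [0, 0, 0], [0.002, 0, 0], [0.003, 0, 0], [0.004, 0, 0], [0.004, 0, 0], [0, 0, 0]], delta_rot=[[0, 0, 0], [0, 0, 0], [0, 0, 0], [0, 0, 0], [0, 0, 0], [0, 0, 0], [0, 0, 0]], grip=[-1, -1, -1, -1, -1, -1, -1])

```text
clock: 10.68
tool_pos: [0.5518, 0.2878, 0.0957]
eef_rot: [0.689, 0.724, 0.0, -0.0]
contact_force: [-0.8, -0.1, 6.3]
opening: 0.005
finger_force: 2.8
```

```bash
python3 - <<'E'
from plant import r
from h import *
s=r.get_state();print(s["tool_pos"],s["contact_force"])
k=r.get_calibration("wrist");im=r.snapshot("wrist");cv2.imwrite("pics/w3.png",im)
# block rear edge (z .048) and stop face, drive flank from picture at first pose will be read by eye
print(k["eye"],k["rotation"])
for t in ["sliding_jaw","open_drive"]:
    for m in r.silhouettes("wrist",t)[:1]:
        q=np.argwhere(m["pixels"]);q=q[abs(q[:,1]-274)<40]
        print(t,q[:,0].min(),q[:,0].max(),[ray(k,(274,v),z)[1].round(4) for v,z in((q[:,0].min(),.03),(q[:,0].max(),.02))])
E
```

```text
[0.5517556  0.28783003 0.0957263 ] [-0.76180186 -0.12507063  6.27341132]
[0.54735554 0.37226827 0.17688377] [-0.16392242 -0.00436384  0.02469959  0.98615431]
sliding_jaw 197 365 [np.float64(0.3284), np.float64(0.2031)]
open_drive 0 99 [np.float64(0.4164), np.float64(0.377)]
```

View pics/w3.png

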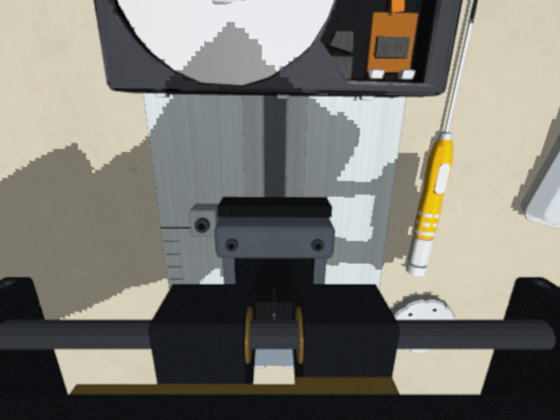

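The jaw is travelling with the tool: the nose at row 198 is nearing the drive flank at row 95, while the stop block fell to row 220. I'll carry on at 40 mm/s.

>>> play_rows(translation=[[0.004, 0, 0], [0.005, 0, 0], [0.005, 0, 0], [0.005, 0, 0], [0.005, 0, 0], [0.005, 0, 0], [0.005, 0, 0], [0.004, 0, 0], [0, 0, 0]], delta_rot=[[0, 0, 0], [0, 0, 0], [0, 0, 0], [0, 0, 0], [0, 0, 0], [0, 0, 0], [0, 0, 0], [0, 0, 0], [0, 0, 0]], grip=[-1, -1, -1, -1, -1, -1, -1, -1, -1])

```text
clock: 11.95
tool_pos: [0.55, 0.3259, 0.0958]
eef_rot: [0.689, 0.724, 0.001, -0.0]
contact_force: [-1.1, -0.4, 5.2]
opening: 0.007
finger_force: 2.8
```

```bash
python3 - <<'E'
from plant import r
from h import *
s=r.get_state();print(s["tool_pos"],s["contact_force"])
k=r.get_calibration("wrist");im=r.snapshot("wrist");cv2.imwrite("pics/w4.png",im)
E
```

```text
[0.55001184 0.32591925 0.09581366] [-1.07699498 -0.40096748  5.19947577]
```

View pics/w4.png

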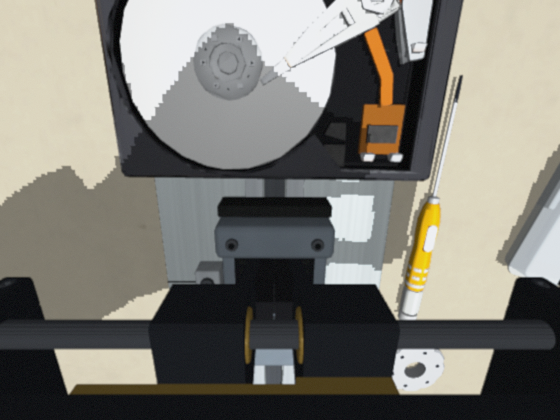

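Nose (row 200) is about 10 mm from the drive flank (row 177), and the jaw is carried without slip. I'll slow down.

>>> play_rows(translation=[[0.003, 0, 0], [0.003, 0, 0], [0.002, 0, 0], [0.002, 0, 0], [0.002, 0, 0], [0.001, 0, 0], [0, 0, 0]], delta_rot=[[0, 0, 0], [0, 0, 0], [0, 0, 0], [0, 0, 0], [0, 0, 0], [0, 0, 0], [0, 0, 0]], grip=[-1, -1, -1, -1, -1, -1, -1])

```text
clock: 12.88
tool_pos: [0.5495, 0.3382, 0.0958]
eef_rot: [0.69, 0.724, 0.0, 0.0]
contact_force: [-2.4, -1.8, 6.8]
opening: 0.008
finger_force: 2.8
```

>>> play_rows(translation=[[0.001, 0, 0], [0.001, 0, 0], [0, 0, 0]], delta_rot=[[0, 0, 0], [0, 0, 0], [0, 0, 0]], grip=[-1, -1, -1])

```text
clock: 13.25
tool_pos: [0.5494, 0.3402, 0.0957]
eef_rot: [0.69, 0.724, 0.0, 0.0]
contact_force: [-0.9, -1.0, 5.7]
opening: 0.006
finger_force: 2.8
```

>>> play_rows(translation=[[0.0015, 0, 0], [0.0015, 0, 0], [0.001, 0, 0], [0, 0, 0]], delta_rot=[[0, 0, 0], [0, 0, 0], [0, 0, 0], [0, 0, 0]], grip=[-1, -1, -1, -1])

```text
clock: 13.75
tool_pos: [0.5494, 0.3418, 0.0953]
eef_rot: [0.69, 0.724, -0.002, 0.001]
contact_force: [-1.4, -3.1, 5.8]
opening: 0.004
finger_force: 2.8
```

>>> play_rows(translation=[[0.001, 0, 0], [0.001, 0, 0], [0, 0, 0]], delta_rot=[[0, 0, 0], [0, 0, 0], [0, 0, 0]], grip=[-1, -1, -1])

```text
clock: 14.12
tool_pos: [0.5495, 0.3436, 0.0953]
eef_rot: [0.69, 0.724, -0.002, 0.002]
contact_force: [0.1, -4.8, 5.1]
opening: 0.004
finger_force: 3.1
```

```bash
python3 - <<'E'
from plant import r
from h import *
s=r.get_state();print(s["tool_pos"],s["contact_force"])
k=r.get_calibration("wrist");im=r.snapshot("wrist");cv2.imwrite("pics/w5.png",im)
E
```

```text
[0.54952499 0.34362608 0.09531767] [ 0.10041905 -4.80561642  5.10451661]
```

View pics/w5.png

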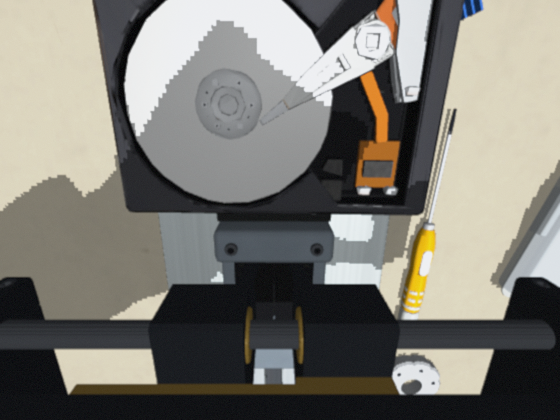

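The nose now meets the drive flank (row 212), and the block crept about 4 px towards the fingers, so the tips slipped slightly. I'll keep creeping on and watch the force.

>>> play_rows(translation=[[0.001, 0, 0], [0.001, 0, 0], [0.001, 0, 0], [0, 0, 0]], delta_rot=[[0, 0, 0], [0, 0, 0], [0, 0, 0], [0, 0, 0]], grip=[-1, -1, -1, -1])

```text
clock: 14.68
tool_pos: [0.5494, 0.346, 0.0953]
eef_rot: [0.69, 0.724, -0.002, 0.002]
contact_force: [0.1, -5.7, 6.7]
opening: 0.007
finger_force: 3.5
```

>>> play_rows(translation=[[0.001, 0, 0], [0.001, 0, 0], [0, 0, 0]], delta_rot=[[0, 0, 0], [0, 0, 0], [0, 0, 0]], grip=[-1, -1, -1])

```text
clock: 15.05
tool_pos: [0.5494, 0.3463, 0.0953]
eef_rot: [0.69, 0.723, -0.003, 0.003]
contact_force: [-1.3, -8.5, 8.6]
opening: 0.004
finger_force: 5.4
```

>>> play_rows(translation=[[0.001, 0, 0], [0.001, 0, 0], [0.001, 0, 0], [0, 0, 0]], delta_rot=[[0, 0, 0], [0, 0, 0], [0, 0, 0], [0, 0, 0]], grip=[-1, -1, -1, -1])

```text
clock: 15.55
tool_pos: [0.5495, 0.3466, 0.0953]
eef_rot: [0.691, 0.723, -0.006, 0.004]
contact_force: [-1.5, -12.4, 12.6]
opening: 0.011
finger_force: 8.2
```

```bash
python3 - <<'E'
from plant import r
from h import *
s=r.get_state();print(s["tool_pos"],s["contact_force"])
im=r.snapshot("wrist");cv2.imwrite("pics/w6.png",np.hstack([cv2.imread("pics/w5.png")[150:300,100:480],im[150:300,100:480]]))
ims=[r.snapshot("top") for _ in range(4)]
cv2.imwrite("pics/top3.png",np.mean(ims,0).astype(np.uint8))
E
```

```text
[0.54946242 0.34656324 0.09528941] [ -1.51993783 -12.36856243  12.61729886]
```

View pics/w6.png

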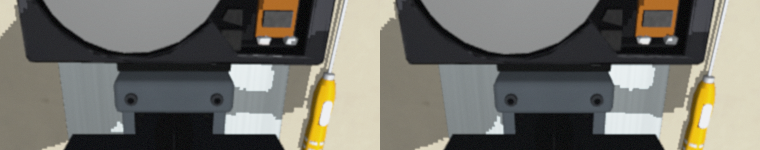

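Nothing gives any more: 3 mm commanded moved the tool 0.3 mm, and the 12 N push exceeds what the drive needs, so the jaw is home. I'll relieve part of the push, then lift straight off.

>>> play_rows(translation=[[-0.0015, 0, 0], [-0.0015, 0, 0], [0, 0, -0.003], [0, 0, -0.004], [0, 0, -0.006], [0, 0, -0.01], [0, 0, -0.02], [0, 0, -0.04], [0, 0, -0.045], [0, 0, -0.045], [0, 0, -0.045], [0, 0, 0], [0, 0, 0]], delta_rot=[[0, 0, 0], [0, 0, 0], [0, 0, 0], [0, 0, 0], [0, 0, 0], [0, 0, 0], [0, 0, 0], [0, 0, 0], [0, 0, 0], [0, 0, 0], [0, 0, 0], [0, 0, 0], [0, 0, 0]], grip=[-1, -1, -1, -1, -1, -1, -1, -1, -1, -1, -1, -1, -1])

```text
clock: 17.42
tool_pos: [0.5483, 0.3516, 0.3139]
eef_rot: [0.689, 0.724, 0.001, -0.0]
contact_force: [-0.3, 0.1, -0.2]
opening: 0.007
finger_force: 0.0
```

>>> play_rows(translation=[[-0.02, -0.05, 0], [-0.02, -0.05, 0], [0, -0.05, 0], [0, -0.03, 0], [0, 0, 0]], delta_rot=[[0, 0, 0], [0, 0, 0], [0, 0, 0], [0, 0, 0], [0, 0, 0]], grip=[-1, -1, -1, -1, -1])

```text
clock: 18.05
tool_pos: [0.3684, 0.3021, 0.3127]
eef_rot: [0.688, 0.726, -0.002, -0.0]
contact_force: [1.2, -0.1, -0.4]
opening: 0.005
finger_force: 0.0
```

```bash
python3 - <<'E'
from plant import r
from h import *
s=r.get_state();print(s["clock"],s["tool_pos"],s["contact_force"])
im=np.mean([r.snapshot("top") for _ in range(6)],0).astype(np.uint8)
cv2.imwrite("pics/top4.png",cv2.resize(im[175:260,175:315],None,fx=5.6,fy=5.6,interpolation=cv2.INTER_CUBIC))
for t in ["brake_pad","open_drive"]:
    print(t,[(np.round(d["point"],4),d["confidence"]) for d in r.look_for("top",t)[:1]])
E
```

```text
18.05 [0.36841625 0.3021493  0.31265081] [ 1.22117311 -0.07324473 -0.37899341]
brake_pad [(array([0.5495, 0.3298, 0.0331]), 0.9)]
open_drive [(array([0.5488, 0.4377, 0.0326]), 0.92)]
```

View pics/top4.png

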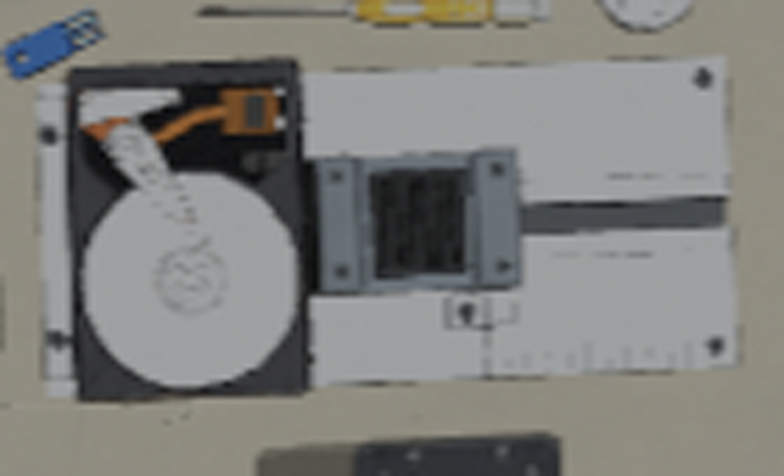

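The lug (left end at about 487) sits against the stop face at (487,312), the drive is squared up to the fence, and the pad is free with the arm clear.

```bash
python3 -c "
from plant import r
print(r.finish_job())"
```

```text
the job is handed in; nothing more can be done
None
```

The job is handed in at about 18 s of the 42 s allowed: the jaw was pushed home against the stop with the drive up to the fence, the pad let up and the arm drawn clear. A final top picture shows the lug at the stop and the tools beside the jaw where they were, but the hand-in returned no verdict.

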